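Fetch the nutmeg grater from between the grinder and the jar

ROBOT

A 7-joint arm with a two-finger parallel gripper is mounted at the origin on the work surface. World frame = base frame: x ahead of the robot, y to its left, z up, the work surface at z = 0. Lengths are in m, angles in rad, forces in N, time in s.
With the tool pointing down it reaches from about 0.35 to 0.9 m from the base axis. Payload 8.1 kg.
Tool frame: the origin (TCP) lies between the finger pads; the fingertips stand 25 mm ahead of it and the grasp point (between the pads) lies 6 mm ahead of it (ctrl.tcp_to_tips is the distance from the TCP to the fingertips, in m); z points along the fingers, y is the line along which they close (so a half turn about z gives the same grasp; the last joint's range is limited). The gripper opens to 85 mm and grips with 20 to 120 N. Pads are 22 mm wide; open, the fingers measure 114 mm over their backs; the gripper's body (76 mm by 85 mm) begins 54 mm behind the grasp point. The pads swing forward as they close: fully open they stand 13 mm farther back than shut.
Start: joints at [1.1, 0.434, 0.025, 1.573, -0.012, 1.134, -0.075], TCP at [0.225, -0.583, 0.256] pointing down, gripper open.
Joint ranges: [-2.62, 2.62], [-0.44, 2.09], [-1.27, 1.32], [0.08, 2.57], [-1.32, 4.46], [0.12, 2], [-2.74, 2.74]. Speed limits (rad/s): [2.22, 2.22, 3.01, 3.01, 3.14, 3.14, 3.14].

INTERFACE

Orientations are given as a unit quaternion [x, y, z, w].
In Python, from bench import ctrl gives the robot as it stands.
- The arm moves only by the tool jog_arm, never from a script. Its argument "series" is one flat list of numbers, 5 for each row, row after row: the finger opening in mm, from 0 to 85.4, then the shift along the tool's x, y, z in mm, then the turn about the tool's z in degrees. In form: [fingers, x, y, z, turn, fingers, x, y, z, turn, ...]. A call has exactly 10 rows; each row shifts and turns the commanded pose from where the row before left it, along the tool's axes as they then stand; what a row does not reach is not made up. A row lasts 1/10 s, in which the tool goes at most 50 mm and 8.59 degrees, less where a joint would pass 70% of its speed; a pose out of reach is approached as far as the arm can. A call is refused whole if a number of a shift passes 50 or a number of a turn 8.59, either way. A call with a gripper value outside its range is refused whole. The fingers move at their own pace and stop on an object; "force" is the grip in N (left out, the last holds). Time passes only in rows, so rows that do not move let the fingers close, or fill a call up. It gives the time, the measured TCP pose, the force, the opening and the grip force at its end, in the units of the state.
- ctrl.state(): the state, without advancing time (a new reading comes with each control period).
- ctrl.read_camera(name): name is "scene" or "side" or "wrist"; returns a dict with "frame" (420x560x3 uint8, blue, green, red), "vfov" (degrees; the focal length in pixels is half the picture's height over the tangent of half this angle, whatever the lens; pixels are square), "cx", "cy" (the principal point, pixels), "dist" ([k1, k2, p1, p2, k3] as OpenCV has them; the pictures are not rectified), "R" (3x3) and "t" (3): a world point X has camera coordinates R X + t. Camera axes: x right, y down, z forward; pixel columns grow to the right and rows downward; lengths in m; the calibration is good to about 2 mm. A picture is of the moment at which its call begins. There is no depth.
- ctrl.finish_job(): hands the job in; it is judged then, once.
The state is a dict: "time_s": time; "qpos": joint angles; "qvel": joint speeds; "joint_torque": joint torques, N m; "position": TCP position; "eef_rot": TCP orientation; "force": force on the tool from outside, world axes, zero at the start; "moment": the same for the moment, N m; "grip_width": opening from 0.0 (shut) to 1.0 (fully open); "finger_force": force on a finger pad.
Only numpy, scipy, OpenCV 4.12 (cv2) and the standard library are available. Lean on these libraries where they do the work, as an engineer would, in place of code of your own. Each camera call takes 0.05 s, during which the arm holds its last target. There are 200 camera calls.

TASK

Get the nutmeg grater out of the black insert: first stand the pepper grinder and the spice jar that crowd it on the white side tray, then lay the grater flat on the wooden board. With those two still on the side tray, lay the cork block that is long enough to fill the empty bay flat in it so nothing shifts, and only then stand the grinder and the jar back upright, each in the cell it came from. Do not knock the grinder or the jar over, and leave the vial rack, the lid clamp and the short cork block where they are.

Things in the scene. Friction and masses are not known exactly. Their poses are not given: they have to be found in the camera images.
- grinder: chrome pepper grinder standing upright in one of the two square cells, turned body 120 mm tall: foot radius 23 mm, waist radius 17 at 45 to 60 mm, cylindrical head of radius 21 from 70 to 105 mm height (grip here), small knob on top; 0.25 kg. Origin: centre of its underside, z up.
- jar: glass spice jar standing upright, straight, 95 mm tall, glass radius 23 mm, pale wooden cap of radius 23.5 mm from 66 to 95 mm (grip here); about 0.2 kg. Origin: centre of its underside, z up. It starts in the other square cell.
- grater: stainless steel nutmeg grater lying in the middle bay between grinder and jar, which leave no room for a gripper: arched body 92 mm long (own x), 34 wide (own y), 37 tall with straight sides up to 20 mm, bumps on top, and a wire loop reaching 64 mm from the origin on its +x end; 0.09 kg. Origin: centre of the underside of the arched body, z up.
- cork_long: the long cork block, 112 x 40 x 30 mm (own x, y, z), lying flat on the drawer's mat; it fills the middle bay. Origin: centre of its underside.
- cork_short: the short cork block, 60 x 40 x 30 mm (own x, y, z), lying flat on the mat at the other side; too short for the bay, a bystander. Origin: centre of its underside.
- insert: fixed black plastic insert, 132 x 194 mm (own x, y). Origin: centre of its underside, on the mat. Its floor is 3 mm above the origin; rims stand 4 mm above that floor. Middle bay: 126 (x) by 54 mm (y), centred on the origin. Two square cells 64 x 64 mm, centred at x = 0, y = +62 and -62 mm.
- side_tray: fixed shallow white enamel tray, 130 x 190 mm (own x, y), the side area. Origin: centre of its underside; its floor is 3 mm above the origin, its rim 8 mm above the origin and 3 mm thick. Room for grinder and jar side by side along its y.
- board: fixed wooden board, 130 x 190 mm (own x, y), 12 mm thick. Origin: centre of its underside; its top is 12 mm above the origin.
- vial_rack: black rack with six small tilted glass vials, 70 x 200 mm (own x, y), 55 mm tall, a bystander near the robot. Origin: centre of its underside. All lies in a fixed, wide open drawer: flat grey rubber mat with its surface at z = 4 mm, inside from x = 0.33 to 0.81 m, y = -0.49 to 0.49 m, walls 48 mm tall.
- lid_clamp: small hinged silicone lid clamp, 97 x 24 x 18 mm (own x, y, z), bystander lying beyond the insert. Origin: centre of its underside.

How it is judged:
By the outcome, as a careful person would: the job done as asked, in the order asked, and still so for the second after the job is handed in, with the robot touching nothing.
It also fails if it takes over 144 s, if anything falls off the work surface, if the arm or the gripper's body presses on something with over 40 N, if the wrist force passes 120 N, or if a joint passes its speed limit or range.

## Working session

There is one attempt and no reset: what is moved stays moved. The work goes in short steps, Python scripts to look and compute and a tool call to move; the robot and the scene stay as the last step left them, time stands still between calls to the robot, and variables do not carry over. Pictures are saved under pics/ and viewed, at most 14 in all, crops included, and the job is handed in when it is done.

Besides the shell and the picture viewer there is one more tool, called after "Call:" as name(argument=value, ...) on one line, values as JSON. jog_arm: Moves the arm, as the interface text tells. Its arguments: {"type":"object","properties":{"series":{"type":"array"},"force":{"type":"number"}},"required":["series"]}

```bash
ls; mkdir -p pics; cat > h.py <<'E'
import numpy as np, cv2
from bench import ctrl
def cam(n):
    c=ctrl.read_camera(n); h=c["frame"].shape[0]
    f=h/2/np.tan(np.radians(c["vfov"])/2)
    c["K"]=np.array([[f,0,c["cx"]],[0,f,c["cy"]],[0,0,1]]); c["R"]=np.array(c["R"]); c["t"]=np.array(c["t"]); c["dist"]=np.array(c["dist"],float)
    return c
def ray(c,uv,z):
    p=cv2.undistortPoints(np.array(uv,float).reshape(-1,1,2),c["K"],c["dist"]).reshape(-1,2)
    d=np.c_[p,np.ones(len(p))]@c["R"]; o=-c["R"].T@c["t"]
    return o+d*((z-o[2])/d[:,2])[:,None]
def proj(c,X):
    return cv2.projectPoints(np.array(X,float).reshape(-1,1,3),cv2.Rodrigues(c["R"])[0],c["t"],c["K"],c["dist"])[0].reshape(-1,2)
E
python3 - <<'E'
from h import *
s=ctrl.state(); print({k:np.round(v,3) for k,v in s.items()}, ctrl.tcp_to_tips)
for n in ("scene","side","wrist"):
    c=cam(n); cv2.imwrite(f"pics/{n}0.png",c["frame"]); print(n,c["vfov"],-c["R"].T@c["t"],c["dist"])
E
```

```text
pics
{'time_s': np.float64(0.0), 'qpos': array([ 1.1  ,  0.435,  0.025,  1.574, -0.012,  1.134, -0.075]), 'qvel': array([ 0.001,  0.001,  0.002, -0.   , -0.   ,  0.001,  0.   ]), 'joint_torque': array([ 0.0000e+00, -6.7047e+01,  1.0250e+00, -3.1621e+01,  1.5000e-02,
        1.2000e-02,  0.0000e+00]), 'position': array([ 0.225, -0.583,  0.255]), 'eef_rot': array([ 0.983,  0.183, -0.   , -0.001]), 'force': array([-0.43 ,  1.015, -0.401]), 'moment': array([-0.039, -0.003, -0.007]), 'finger_force': np.float64(0.0), 'grip_width': np.float64(0.999)} 0.025
scene 43.54811005799003 [1.1408173  0.87923654 0.84282785] [-0.15882269  0.          0.          0.          0.        ]
side 50.496357401717624 [ 0.339154   -0.69111043  0.7888951 ] [0.02317034 0.         0.         0.         0.        ]
wrist 69.81518420231035 [ 0.30350735 -0.55105603  0.37285114] [-0.00838198  0.          0.          0.          0.        ]
```

View pics/scene0.png

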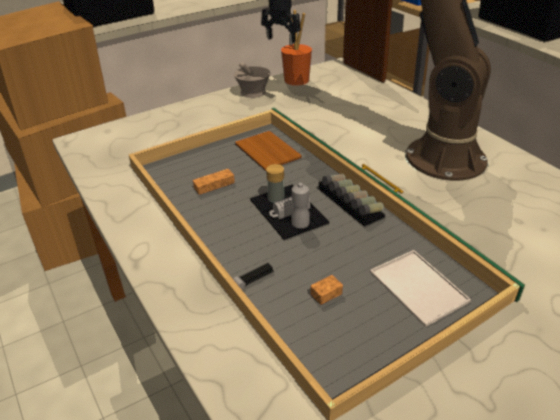

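View pics/side0.png

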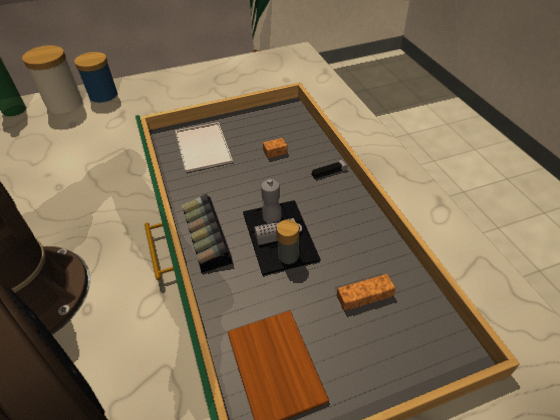

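The scene view shows the insert at about (289,210) with the jar (275,182) and grinder (300,205). The board is at (268,150), the tray (420,287), the long cork (214,181), the short cork (327,289) and the clamp (255,274). The side view shows the jar cap at (288,228), the grinder at (271,195), the long cork at (366,292), the board at (277,365) and the tray at (204,146).

```bash
cat > m.py <<'E'
from h import *
def comp(m,box):
    x0,y0,x1,y1=box; k=np.zeros_like(m); k[y0:y1,x0:x1]=m[y0:y1,x0:x1]
    cs,_=cv2.findContours(k,cv2.RETR_EXTERNAL,cv2.CHAIN_APPROX_NONE)
    return max(cs,key=cv2.contourArea).reshape(-1,2)
def rect(c,pts,z):
    P=ray(c,pts,z)[:,:2]*1000
    (x,y),(w,h),a=cv2.minAreaRect(P.astype(np.float32)); 
    if w>h: w,h,a=h,w,a+90   # a: dir of short side
    return np.round([x,y,w,h,(a+90)%180-90],1)
E
python3 - <<'E'
from m import *
B={"scene":dict(tray=(360,240,480,330),board=(225,125,310,175),corkL=(185,165,245,200),corkS=(300,270,355,310),ins=(240,170,335,240),cap=(260,160,290,188)),
   "side":dict(tray=(165,115,240,175),board=(220,305,335,420),corkL=(325,265,405,315),corkS=(255,130,300,165),ins=(235,195,325,280),cap=(270,215,305,245))}
Z=dict(tray=.012,board=.016,corkL=.034,corkS=.034,ins=.011,cap=.102)
for n in B:
    c=cam(n); I=c["frame"]; H=cv2.cvtColor(I,cv2.COLOR_BGR2HSV)
    big=[]
    for k,b in B[n].items():
        if k=="tray": m=(H[...,2]>140)
        elif k=="ins": m=(H[...,2]<45)
        else: m=(H[...,1]>110)&(H[...,2]>70)
        p=comp((m*255).astype(np.uint8),b)
        if k=="cap": print(n,k,cv2.boundingRect(p))
        else: print(n,k,rect(c,p,Z[k]),cv2.contourArea(p))
    for b in [(235,155,345,245)] if n=="scene" else [(220,165,340,285)]:
        x0,y0,x1,y1=b; cr=cv2.resize(I[y0:y1,x0:x1],None,fx=5,fy=5,interpolation=cv2.INTER_CUBIC)
        big=cr; cv2.imwrite(f"pics/crop_{n}.png",big[:600,:800]); print(big.shape)
E
```

```text
scene tray [463.3 352.9 132.9 196.1  -3.2] 3655.0
scene board [ 439.8 -306.1  138.7  248.6   -2.4] 1532.0
scene corkL [ 664.9 -241.6   78.1  122.3   87.1] 604.5
scene corkS [654.2 262.6  59.2  73.3  88.8] 590.5
scene ins [553.  -40.5 131.5 196.6  -4.7] 935.5
scene cap (260, 160, 30, 23)
(450, 550, 3)
side tray [463.5 349.1 131.9 191.   -3. ] 1816.0
side board [ 4.355e+02 -3.406e+02  1.300e+02  1.904e+02 -3.000e-01] 7013.5
side corkL [ 655.3 -272.2   55.   117.2   87.2] 1205.5
side corkS [643.1 232.7  63.5  77.3  -9.1] 319.5
side ins [550.2 -50.7 132.9 200.8  -4.3] 2154.0
side cap (277, 219, 22, 26)
(600, 600, 3)
```

View pics/crop_scene.png

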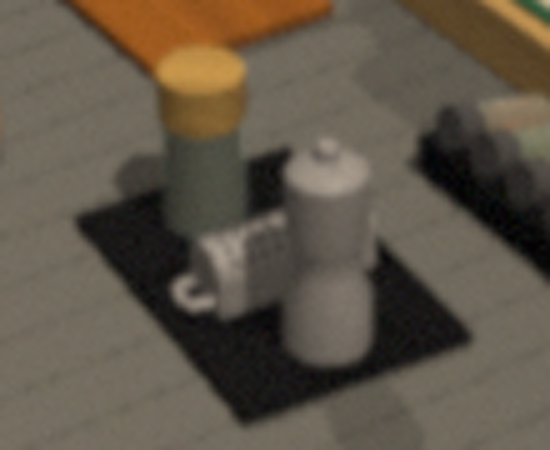

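View pics/crop_side.png

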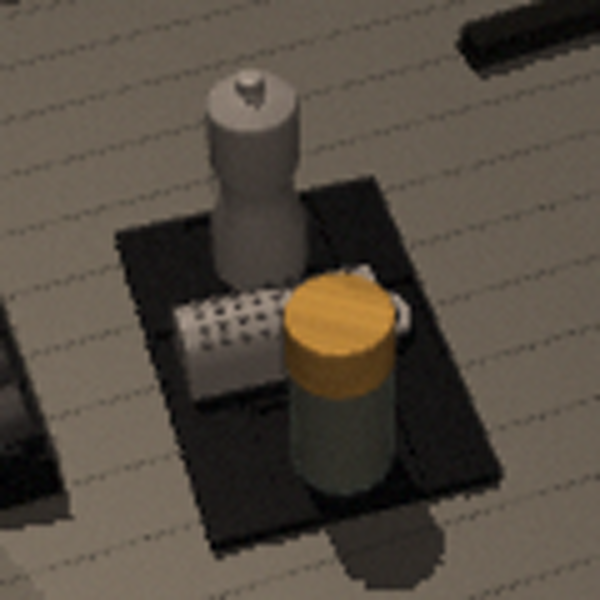

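Scene crop: insert corners at (80,220), (245,422), (470,340), knob tip (326,142), cap top centre (201,70). Side crop: insert corners (118,232), (372,178), (500,480), (218,555), knob tip (249,72), cap top centre (340,315), grater lying across the bay with its loop toward +x.

```bash
python3 - <<'E'
from m import *
cs=cam("scene");cd=cam("side")
f=lambda a,o:(np.array(a,float)+.5)/5-.5+np.array(o)
S=lambda *a:f(a,(235,155)); D=lambda *a:f(a,(220,165))
r=lambda c,p,z:np.round(ray(c,p,z)[:,:2]*1000,1)
print("ins",r(cs,S((80,220),(245,422),(470,340)),.011).tolist(),r(cd,D((118,232),(372,178),(500,480),(218,555)),.011).tolist())
print("knob",r(cs,S((326,142)),.127),r(cd,D((249,74)),.127))
print("cap",r(cs,S((201,70)),.102),r(cd,D((340,315)),.102))
print("grinder shoulder side", r(cd,D((253,107)),.112), r(cs,S((328,175)),.112))
# grater ridge/base: side view base edge near face  (195,405)-(285,385)
print("grater base",r(cd,D((195,405),(285,385)),.007), r(cs,S((232,316)),.007),"loop",r(cd,D((405,315)),.02),r(cs,S((190,290)),.02))
print("grater back top", r(cd,D((175,308)),.04))
def corks(bs,bd,a):
    a=np.radians(a);R=np.array([[np.cos(a),np.sin(a)],[-np.sin(a),np.cos(a)]])
    L=[]
    for c,b in((cs,bs),(cd,bd)):
        H=cv2.cvtColor(c["frame"],cv2.COLOR_BGR2HSV);m=((H[...,1]>110)&(H[...,2]>70)).astype(np.uint8)*255
        p=comp(m,b);L.append((ray(c,p,.034)[:,:2]*1000@R.T,ray(c,p,.004)[:,:2]*1000@R.T))
    lo=L[0][0].min(0);hi=L[1][0].max(0);print("cork size",hi-lo,"ctr",(lo+hi)/2@R)
    print(" bottom-based: lo from side",L[1][1].min(0),"hi from scene",L[0][1].max(0),"vs",lo,hi)
corks((185,165,245,200),(325,265,405,315),-3)
for n,c in(("s",cs),("d",cd)):
  I=c["frame"]; x0,y0,x1,y1=(185,160,245,205) if n=="s" else (325,265,405,325)
  cv2.imwrite(f"pics/cork_{n}.png",cv2.resize(I[y0:y1,x0:x1],None,fx=5,fy=5,interpolation=cv2.INTER_CUBIC))
a=cv2.imread("pics/cork_s.png");b=cv2.imread("pics/cork_d.png");o=np.zeros((300,700,3),np.uint8);o[:a.shape[0],:300]=a;o[:,300:]=b[:300,:400];cv2.imwrite("pics/cork.png",o)
E
```

```text
ins [[608.6, -138.5], [626.0, 52.0], [497.6, 62.8]] [[494.8, 54.4], [623.3, 43.6], [606.8, -152.3], [478.9, -145.2]]
knob [[553.   15.5]] [[554.2  15.3]]
cap [[ 548.6 -106.2]] [[ 548.4 -112.6]]
grinder shoulder side [[553.5   9.8]] [[555.8  21.2]]
grater base [[496.5 -59.7]
 [538.6 -63.6]] [[583.5 -26.2]] loop [[601.4 -54.6]] [[598.3 -42.4]]
grater back top [[499.2 -29. ]]
cork size [111.48731014  35.63203891] ctr [ 658.62561703 -262.54655735]
 bottom-based: lo from side [ 619.49530167 -248.98914879] hi from scene [ 724.4937263  -208.30599464] vs [ 615.71996358 -245.5329644 ] [ 727.20727372 -209.90092549]
```

View pics/cork.png

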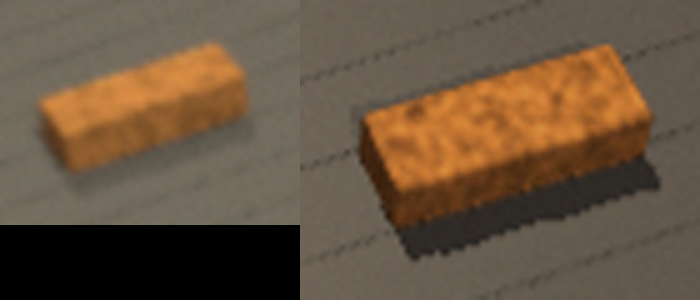

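The cork crop shows one clean block, top corners at (45,100), (210,45) and (70,140), and it agrees with the 112 mm length. Moving now: I'll fly over the insert, turning the tool to its heading on the way.

Call:
jog_arm(series=[85, 16, -25, 0, 2.6, 85, 16, -25, 0, 2.6, 85, 16, -25, 0, 2.6, 85, 16, -25, 0, 2.6, 85, 16, -25, 0, 2.6, 85, 16, -25, 0, 2.6, 85, 16, -25, 0, 2.6, 85, 16, -25, 0, 2.6, 85, 16, -25, 0, 2.6, 85, 16, -25, 0, 2.6], force=40)

```text
time_s: 1.35
position: [0.3412, -0.3117, 0.2565]
eef_rot: [0.999, -0.044, 0.0, 0.0]
force: [0.4, 0.5, 0.2]
grip_width: 0.995
finger_force: 0.0
```

Call:
jog_arm(series=[85, 10, -27, 0, 0, 85, 10, -27, 0, 0, 85, 10, -27, 0, 0, 85, 10, -27, 0, 0, 85, 10, -27, 0, 0, 85, 10, -27, 0, 0, 85, 10, -27, 0, 0, 85, 10, -27, 0, 0, 85, 10, -27, 0, 0, 85, 10, -27, 0, 0])

```text
time_s: 2.35
position: [0.4641, -0.0513, 0.2565]
eef_rot: [0.999, -0.043, 0.0, 0.0]
force: [-0.4, 0.6, -0.3]
grip_width: 0.997
finger_force: 0.0
```

```bash
cat >> h.py <<'E'
def pose():
    s=ctrl.state(); q=s["eef_rot"]; return np.array(s["position"])*1000, np.degrees(2*np.arctan2(q[1],q[0]))
def go(x,y,z=None,yaw=None):
    p,a=pose(); d=np.array([x,y])-p[:2]; t=np.radians(a)
    o=[d[0]*np.cos(t)+d[1]*np.sin(t), d[0]*np.sin(t)-d[1]*np.cos(t), 0 if z is None else p[2]-z, 0 if yaw is None else a-yaw]
    print("pose",np.round(p,1),"yaw",round(a,2),"-> tool dx,dy,dz,turn",np.round(o,1)); return o
E
python3 - <<'E'
from h import *
c=cam("wrist"); cv2.imwrite("pics/w1.png",c["frame"]); go(553.6,15.4,101); print(c["R"].round(3),-c["R"].T@c["t"])
for X in ((.554,.015,.127),(.5485,-.109,.102),(.55,-.048,.007)): print(proj(c,X))
E
```

```text
pose [466.  -46.4 256.7] yaw -4.66 -> tool dx,dy,dz,turn [ 82.2 -68.8 155.7   0. ]
[[-0.086 -0.996  0.   ]
 [-0.941  0.082  0.328]
 [-0.327  0.028 -0.945]] [ 0.54832137 -0.05713958  0.37376649]
[[184.64939288 105.34050395]]
[[338.66264232  98.71488569]]
[[269.80822307 103.66454979]]
```

View pics/w1.png

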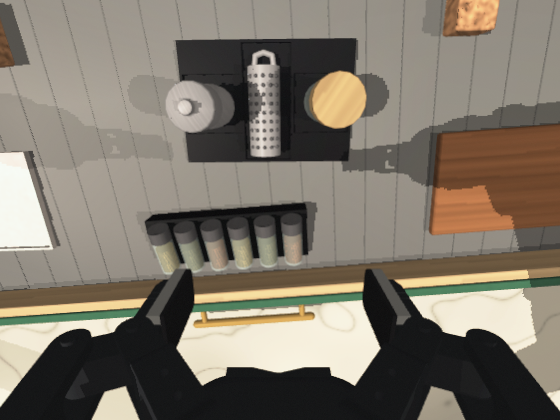

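Wrist view confirms the estimates: knob at (184,107), cap centre (338,100), insert corners (177,41), (355,39), (349,160), (189,162), grater from (264,60) to (264,157) with the loop on the +x end. I'll refine from these and approach the grinder.

```bash
python3 - <<'E'
from h import *
c=cam("wrist"); r=lambda p,z:np.round(ray(c,p,z)[:,:2]*1000,1).tolist()
print("knob",r((184.5,107),.127),"head",r((190,107),.112),"cap",r((338,100),.102))
P=np.array(r([(177,41),(355,39),(349,160),(189,162)],.011));print("ins",P.tolist(),P.mean(0))
print("grater end mid -x base",r((264,157),.012),"+x body top",r((263,66),.03),"loop tip",r((263,50),.02),"sides@x",r([(249,110),(281,110)],.03))
E
```

```text
knob [[554.6, 21.2]] head [[554.5, 21.1]] cap [[550.0, -102.7]]
ins [[624.0, 51.5], [610.2, -138.9], [480.4, -131.7], [493.8, 61.7]] [552.1  -39.35]
grater end mid -x base [[492.5, -29.7]] +x body top [[589.7, -38.9]] loop tip [[606.2, -40.0]] sides@x [[547.6, -19.5], [544.7, -54.2]]
```

Call:
jog_arm(series=[85, 8, -7, 5, 0, 85, 8, -7, 5, 0, 85, 8, -7, 5, 0, 85, 8, -7, 5, 0, 85, 8, -7, 5, 0, 85, 8, -7, 5, 0, 85, 8, -7, 5, 0, 85, 8, -7, 5, 0, 85, 9, -7, 5, 0, 85, 9, -6, 5, 0])

```text
time_s: 3.45
position: [0.5522, 0.0099, 0.2059]
eef_rot: [0.999, -0.043, 0.0, -0.0]
force: [0.4, 0.6, 0.0]
grip_width: 0.995
finger_force: 0.0
```

```bash
python3 - <<'E'
from h import *
go(553.6,15.4,101)
E
```

```text
pose [552.2   9.9 205.9] yaw -4.91 -> tool dx,dy,dz,turn [  1.   -5.6 104.9   0. ]
```

Call:
jog_arm(series=[85, 0.5, -2.5, 0, 0, 85, 0.5, -2.5, 10, 0, 85, 0, 0, 16, 0, 85, 0, 0, 16, 0, 85, 0, 0, 16, 0, 85, 0, 0, 16, 0, 85, 0, 0, 14, 0, 85, 0, 0, 10, 0, 85, 0, 0, 6, 0, 85, 0, 0, 0, 0])

```text
time_s: 4.45
position: [0.5523, 0.014, 0.1016]
eef_rot: [0.999, -0.043, -0.001, 0.0]
force: [-0.6, -0.1, -0.2]
grip_width: 0.993
finger_force: 0.0
```

```bash
python3 - <<'E'
from h import *
go(554,15.4,101)
c=cam("wrist"); d=cam("side"); I=np.hstack([c["frame"][:,140:420],d["frame"][100:300,180:380][:200].repeat(2,0).repeat(2,1)[:400].copy() if 0 else cv2.resize(d["frame"][120:290,200:320],(296,420))]); cv2.imwrite("pics/g1.png",I)
E
```

```text
pose [552.3  14.  101.6] yaw -4.94 -> tool dx,dy,dz,turn [ 1.6 -1.5  0.6  0. ]
```

View pics/g1.png

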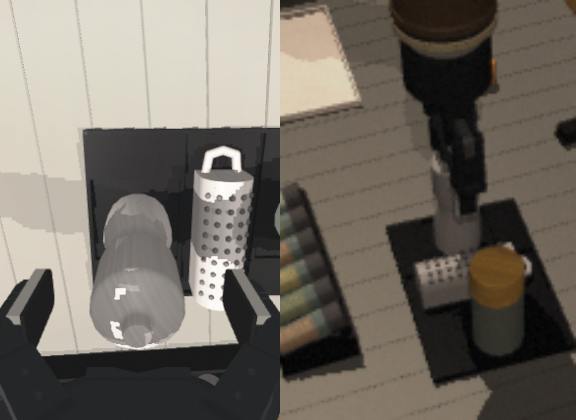

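The grinder head is midway between the pads (138 between 45 and 230) and the far finger clears the grater. Closing.

Call:
jog_arm(series=[85, 1, -1, 0, 0, 60, 0.5, 0, 0, 0, 20, 0, 0, 0, 0, 20, 0, 0, 0, 0, 20, 0, 0, 0, 0, 20, 0, 0, 0, 0, 20, 0, 0, -3, 0, 20, 0, 0, -7, 0, 20, 0, 0, -12, 0, 20, 0, 0, -18, 0], force=40)

```text
time_s: 5.55
position: [0.5537, 0.015, 0.1426]
eef_rot: [0.999, -0.043, -0.001, 0.0]
force: [-0.1, -0.2, -1.7]
grip_width: 0.484
finger_force: 40.8
```

Call:
jog_arm(series=[20, 0, 0, -14, 0, 20, -3, -10, -14, 0, 20, -5, -16, -12, 0, 20, -7, -22, -6, 0, 20, -8, -26, 0, 0, 20, -9, -28, 0, 0, 20, -9, -28, 0, 0, 20, -9, -28, 0, 0, 20, -9, -28, 0, 0, 20, -9, -28, 0, 0])

```text
time_s: 6.55
position: [0.5035, 0.2369, 0.1889]
eef_rot: [0.999, -0.042, -0.0, -0.0]
force: [0.6, 0.2, -3.3]
grip_width: 0.48
finger_force: 40.8
```

Call:
jog_arm(series=[20, -9, -28, 0, 0, 20, -9, -28, 0, 0, 20, -8, -26, 0, 0, 20, -8, -22, 0, 0, 20, -6, -18, 0, 0, 20, -5, -14, 0, 0, 20, -3, -10, 0, 0, 20, -2, -6, 0, 0, 20, -1, -3, 0, 0, 20, 0, 0, 0, 0])

```text
time_s: 7.55
position: [0.4676, 0.3927, 0.1883]
eef_rot: [0.999, -0.043, 0.0, 0.0]
force: [-0.1, -0.7, -2.4]
grip_width: 0.478
finger_force: 40.8
```

```bash
python3 - <<'E'
from h import *
c=cam("wrist"); cv2.imwrite("pics/w2.png",c["frame"]); go(465.5,398,102)
E
```

```text
pose [467.8 392.3 188.2] yaw -4.98 -> tool dx,dy,dz,turn [-2.8 -5.5 86.2  0. ]
```

View pics/w2.png

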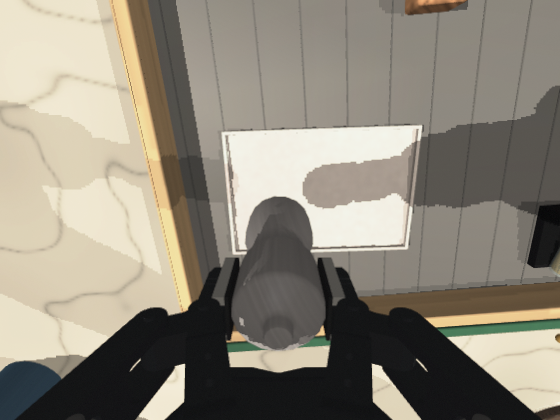

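The grinder hangs straight between the pads. The tray corners are at (222,132), (421,126), (408,248) and (234,252), as expected. Setting it down.

Call:
jog_arm(series=[20, -1.5, -3, 10, 0, 20, -1.5, -2.5, 14, 0, 20, 0, 0, 14, 0, 20, 0, 0, 14, 0, 20, 0, 0, 12, 0, 20, 0, 0, 9, 0, 20, 0, 0, 6, 0, 20, 0, 0, 4, 0, 20, 0, 0, 2, 0, 20, 0, 0, 0, 0])

```text
time_s: 8.6
position: [0.4651, 0.3988, 0.1034]
eef_rot: [0.999, -0.043, 0.0, -0.0]
force: [-0.0, -0.4, -2.4]
grip_width: 0.482
finger_force: 40.8
```

Call:
jog_arm(series=[20, 0, 0, 1, 0, 20, 0, 0, 0, 0, 55, 0, 0, 0, 0, 70, 0, 0, 0, 0, 70, 0, 0, 0, 0, 70, 0, 0, -10, 0, 70, 0, 0, -20, 0, 70, 0, 0, -30, 0, 70, 0, 0, -30, 0, 70, 0, 0, -10, 0])

```text
time_s: 9.6
position: [0.4659, 0.3999, 0.2064]
eef_rot: [0.999, -0.043, 0.002, -0.002]
force: [-0.1, -0.2, 0.3]
grip_width: 0.82
finger_force: 0.0
```

Call:
jog_arm(series=[85, 3, 10, 0, 0, 85, 6, 22, 0, 0, 85, 8, 30, 0, 0, 85, 8, 32, 0, 0, 85, 8, 32, 0, 0, 85, 8, 32, 0, 0, 85, 8, 32, 0, 0, 85, 8, 32, 0, 0, 85, 8, 32, 0, 0, 85, 8, 32, 0, 0])

```text
time_s: 10.6
position: [0.5122, 0.1048, 0.201]
eef_rot: [0.999, -0.043, -0.001, 0.001]
force: [1.0, 0.2, -0.1]
grip_width: 0.994
finger_force: 0.0
```

Call:
jog_arm(series=[85, 8, 32, 0, 0, 85, 8, 32, 0, 0, 85, 8, 30, 5, 0, 85, 7, 28, 10, 0, 85, 6, 26, 10, 0, 85, 5, 22, 10, 0, 85, 4, 18, 10, 0, 85, 4, 14, 0, 0, 85, 3, 8, 0, 0, 85, 1, 4, 0, 0])

```text
time_s: 11.6
position: [0.5487, -0.1111, 0.1574]
eef_rot: [0.999, -0.043, 0.0, 0.0]
force: [0.8, 0.1, 0.2]
grip_width: 0.993
finger_force: 0.0
```

```bash
python3 - <<'E'
from h import *
c=cam("wrist"); go(549,-109,98)
H=cv2.cvtColor(c["frame"],cv2.COLOR_BGR2HSV); m=((H[...,1]>90)&(H[...,2]>90)).astype(np.uint8)*255
cs,_=cv2.findContours(m,cv2.RETR_EXTERNAL,cv2.CHAIN_APPROX_NONE)
for k in cs:
    if cv2.contourArea(k)>1500: print(cv2.boundingRect(k))
cv2.imwrite("pics/w3.png",c["frame"]); print(proj(c,(.549,-.109,.102)))
E
```

```text
pose [ 548.8 -111.2  157.6] yaw -4.97 -> tool dx,dy,dz,turn [-0.  -2.3 59.6  0. ]
(414, 226, 146, 115)
(241, 200, 73, 68)
(423, 0, 73, 131)
[[276.79791104 245.0431984 ]]
```

View pics/w3.png

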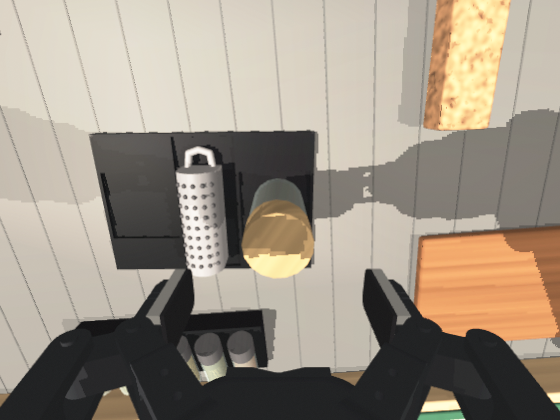

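The cap top is centred at (278,242), right where predicted (277,245), and between the fingers. The long cork is at top right, (465,65). Descending.

Call:
jog_arm(series=[85, 0, -1.8, 6, 0, 85, 0, 0, 12, 0, 85, 0, 0, 14, 0, 85, 0, 0, 12, 0, 85, 0, 0, 10, 0, 85, 0, 0, 6, 0, 85, 0, 0, 0, 0, 60, 0, 0, 0, 0, 20, 0, 0, 0, 0, 20, 0, 0, 0, 0])

```text
time_s: 12.65
position: [0.5492, -0.1089, 0.098]
eef_rot: [0.999, -0.043, 0.001, 0.0]
force: [-0.3, -0.3, 4.6]
grip_width: 0.54
finger_force: 40.1
```

Call:
jog_arm(series=[20, 0, 0, 0, 0, 20, 0, 0, 0, 0, 20, 0, 0, 0, 0, 20, 0, 0, -4, 0, 20, 0, 0, -10, 0, 20, 0, 0, -16, 0, 20, 0, 0, -20, 0, 20, 0, 0, -20, 0, 20, 0, 0, -15, 0, 20, 0, 0, -5, 0])

```text
time_s: 13.65
position: [0.5495, -0.1086, 0.1894]
eef_rot: [0.999, -0.043, 0.001, 0.0]
force: [-0.4, -0.4, -0.6]
grip_width: 0.537
finger_force: 41.1
```

```bash
python3 - <<'E'
from h import *
go(460.5,302,98); print(ctrl.state()["force"])
E
```

```text
pose [ 549.5 -108.6  189.4] yaw -4.93 -> tool dx,dy,dz,turn [-123.9 -401.5   91.4    0. ]
[-0.35945501 -0.43927789 -0.59140954]
```

```bash
python3 - <<'E'
from h import *
c=cam("wrist"); s=cam("side"); I=np.hstack([c["frame"][:,140:420],cv2.resize(s["frame"][150:290,220:320],(300,420))]); cv2.imwrite("pics/j1.png",I); print(ctrl.state()["force"])
E
```

```text
[ 0.37731363 -0.22351266 -0.93604087]
```

View pics/j1.png

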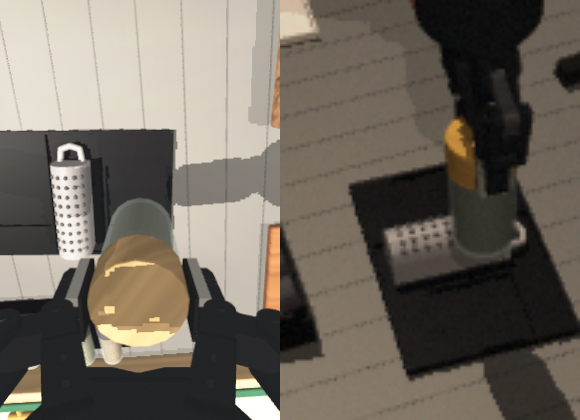

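The jar is in the grip, upright and clear of the insert. Carrying it to the tray.

Call:
jog_arm(series=[20, -2, -6, 0, 0, 20, -4, -14, 0, 0, 20, -6, -20, 0, 0, 20, -8, -26, 0, 0, 20, -8, -27, 0, 0, 20, -8, -27, 0, 0, 20, -8, -27, 0, 0, 20, -8, -27, 0, 0, 20, -8, -27, 0, 0, 20, -9, -27, 0, 0])

```text
time_s: 14.75
position: [0.4981, 0.1267, 0.1866]
eef_rot: [0.999, -0.042, -0.001, 0.0]
force: [0.1, -0.5, -1.2]
grip_width: 0.533
finger_force: 41.1
```

Call:
jog_arm(series=[20, -9, -27, 0, 0, 20, -9, -27, 0, 0, 20, -8, -27, 0, 0, 20, -8, -26, 0, 0, 20, -7, -22, 0, 0, 20, -6, -18, 0, 0, 20, -4, -12, 0, 0, 20, -3, -9, 0, 0, 20, -1, -4, 0, 0, 20, 0, 0, 0, 0])

```text
time_s: 15.75
position: [0.4594, 0.3006, 0.1871]
eef_rot: [0.999, -0.043, -0.0, 0.0]
force: [0.4, 0.3, -1.7]
grip_width: 0.541
finger_force: 41.1
```

```bash
python3 - <<'E'
from h import *
go(460.5,302,98)
E
```

```text
pose [459.4 300.6 187.1] yaw -4.92 -> tool dx,dy,dz,turn [ 1.  -1.5 89.1  0. ]
```

Call:
jog_arm(series=[20, 1, -1, 8, 0, 20, 0, 0, 14, 0, 20, 0, 0, 16, 0, 20, 0, 0, 16, 0, 20, 0, 0, 14, 0, 20, 0, 0, 10, 0, 20, 0, 0, 5, 0, 20, 0, 0, 3, 0, 20, 0, 0, 2, 0, 20, 0, 0, 0, 0])

```text
time_s: 16.75
position: [0.4608, 0.3016, 0.0995]
eef_rot: [0.999, -0.043, 0.0, -0.0]
force: [0.3, -0.3, -1.4]
grip_width: 0.539
finger_force: 41.1
```

Call:
jog_arm(series=[20, 0, 0, 1, 0, 20, 0, 0, 0, 0, 55, 0, 0, 0, 0, 65, 0, 0, 0, 0, 65, 0, 0, 0, 0, 65, 0, 0, -10, 0, 65, 0, 0, -20, 0, 65, 0, 0, -30, 0, 65, 0, 0, -30, 0, 65, 0, 0, -10, 0])

```text
time_s: 17.75
position: [0.4617, 0.3026, 0.2021]
eef_rot: [0.999, -0.043, 0.002, -0.002]
force: [0.3, 0.8, 0.3]
grip_width: 0.761
finger_force: 0.0
```

```bash
python3 - <<'E'
from h import *
go(467,-43,120)
c=cam("scene"); cv2.imwrite("pics/s2.png",cv2.resize(c["frame"][150:340,220:500],(800,543),interpolation=cv2.INTER_CUBIC))
E
```

```text
pose [461.7 302.6 202.1] yaw -4.93 -> tool dx,dy,dz,turn [ 35.  343.8  82.1   0. ]
```

View pics/s2.png

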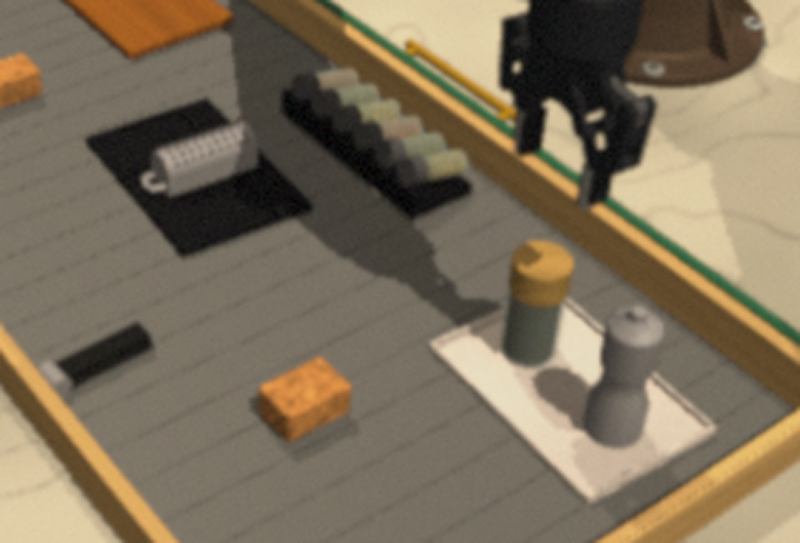

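Jar (530,300) and grinder (620,375) both stand on the tray, and the grater lies free in the bay at (205,158). Now above the grater to measure it.

Call:
jog_arm(series=[85, 3, 12, 0, 0, 85, 3, 25, 0, 0, 85, 4, 38, 0, 0, 85, 4, 42, 0, 0, 85, 4, 42, 0, 0, 85, 4, 42, 0, 0, 85, 4, 42, 0, 0, 85, 4, 40, 0, 0, 85, 3, 34, 0, 0, 85, 2, 24, 0, 0])

```text
time_s: 18.8
position: [0.4644, -0.045, 0.1968]
eef_rot: [0.999, -0.045, -0.001, 0.001]
force: [1.1, 0.8, -0.1]
grip_width: 0.997
finger_force: 0.0
```

Call:
jog_arm(series=[85, 0, 3, 0, 0, 85, 0, 0, 0, 0, 85, 0, 0, 0, 0, 85, 0, 0, 0, 0, 85, 0, 0, 0, 0, 85, 0, 0, 0, 0, 85, 0, 0, 0, 0, 85, 0, 0, 0, 0, 85, 0, 0, 0, 0, 85, 0, 0, 0, 0])

```text
time_s: 19.8
position: [0.4659, -0.0443, 0.1983]
eef_rot: [0.999, -0.043, 0.0, 0.0]
force: [-0.6, 0.3, 0.0]
grip_width: 0.993
finger_force: 0.0
```

```bash
python3 - <<'E'
from m import *
c=cam("wrist"); p,a=pose(); print(p.round(1),round(a,2))
I=c["frame"]; H=cv2.cvtColor(I,cv2.COLOR_BGR2HSV); cv2.imwrite("pics/w4.png",I)
q=proj(c,(.545,-.045,.025))[0].astype(int); print(q)
m=(H[...,2]>70).astype(np.uint8)*255; q0=np.zeros_like(m)
k=m[:, :]; 
ins=(H[...,2]<60).astype(np.uint8)*255
n,lab,st,ce=cv2.connectedComponentsWithStats(cv2.morphologyEx(m,cv2.MORPH_CLOSE,np.ones((3,3))))
l=lab[q[1],q[0]]; print(st[l]); ct=comp((lab==l).astype(np.uint8)*255,(0,0,560,420))
for z in (.012,.027,.04): print("grater",z,rect(c,ct,z))
E
```

```text
[466.  -44.3 198.3] -4.93
[272 110]
[ 249   39   40  130 4505]
grater 0.012 [547.9 -41.3  36.5 116.9  85.6]
grater 0.027 [548.  -41.8  34.7 111.1  85.6]
grater 0.04 [548.1 -42.1  33.1 106.1  85.6]
```

View pics/w4.png

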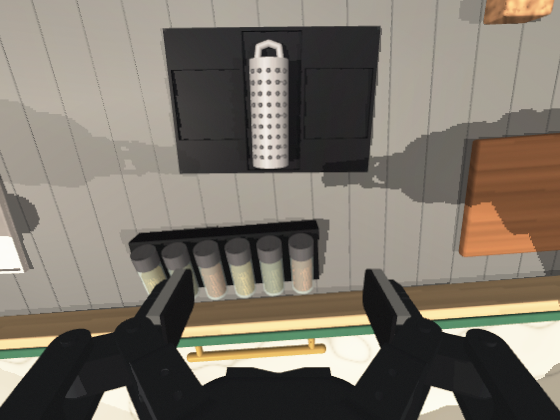

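The grater (249..289, 39..169) is clear on both sides. Its body centre comes out at about (540,-41) mm with 35 mm width, which matches the given size. Going in.

Call:
jog_arm(series=[62, 7, 0, 4, 0, 62, 12, -1, 10, 0, 62, 14, -2, 16, 0, 62, 14, -2, 18, 0, 62, 12, -2, 18, 0, 62, 9, -1, 18, 0, 62, 5, -1, 16, 0, 62, 0, 0, 14, 0, 62, 0, 0, 8, 0, 62, 0, 0, 0, 0])

```text
time_s: 20.85
position: [0.5386, -0.0416, 0.0751]
eef_rot: [0.999, -0.043, -0.001, 0.0]
force: [0.0, -0.5, -0.7]
grip_width: 0.726
finger_force: 0.0
```

```bash
python3 - <<'E'
from h import *
go(540,-41,38)
E
```

```text
pose [538.6 -41.6  75.1] yaw -4.93 -> tool dx,dy,dz,turn [ 1.3 -0.7 37.1  0. ]
```

Call:
jog_arm(series=[62, 1, -0.5, 10, 0, 62, 0, 0, 12, 0, 62, 0, 0, 8, 0, 62, 0, 0, 5, 0, 62, 0, 0, 2, 0, 62, 0, 0, 0, 0, 45, 0, 0, 0, 0, 15, 0, 0, 0, 0, 15, 0, 0, 0, 0, 15, 0, 0, 0, 0], force=30)

```text
time_s: 21.85
position: [0.5408, -0.0412, 0.0398]
eef_rot: [0.999, -0.043, 0.0, 0.0]
force: [-0.6, 0.2, 5.5]
grip_width: 0.389
finger_force: 30.9
```

Call:
jog_arm(series=[15, 0, 0, 0, 0, 15, 0, 0, 0, 0, 15, 0, 0, -4, 0, 15, 0, 0, -10, 0, 15, 0, 0, -18, 0, 15, 0, 0, -22, 0, 15, 0, 0, -22, 0, 15, 0, 0, -22, 0, 15, 0, 0, -18, 0, 15, 0, 0, -8, 0])

```text
time_s: 22.85
position: [0.5412, -0.0411, 0.1656]
eef_rot: [0.999, -0.043, 0.001, -0.0]
force: [0.0, 0.5, -1.6]
grip_width: 0.389
finger_force: 30.1
```

```bash
python3 - <<'E'
from h import *
go(430,-340,53)
c=cam("wrist"); s=cam("side"); I=np.hstack([c["frame"][:,100:420],cv2.resize(s["frame"][170:290,220:320],(350,420))]); cv2.imwrite("pics/gr1.png",I)
E
```

```text
pose [541.2 -41.1 165.6] yaw -4.93 -> tool dx,dy,dz,turn [-85.1 307.3 112.6   0. ]
```

View pics/gr1.png

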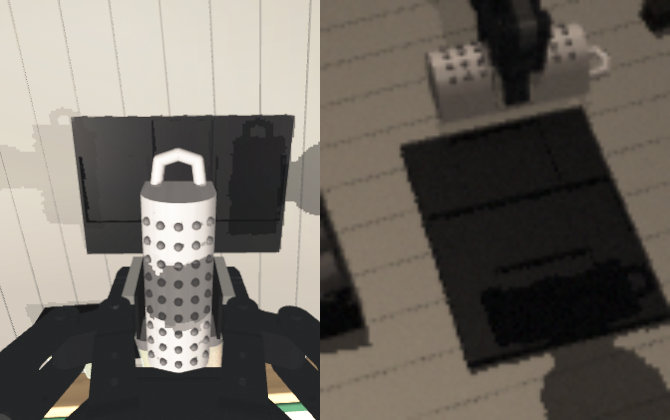

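The grater is held level, with its loop forward. Carrying it to the board.

Call:
jog_arm(series=[15, -2, 6, 0, 0, 15, -4, 14, 0, 0, 15, -6, 22, 0, 0, 15, -8, 28, 0, 0, 15, -9, 32, 0, 0, 15, -9, 34, 0, 0, 15, -9, 34, 0, 0, 15, -9, 32, 0, 0, 15, -8, 28, 0, 0, 15, -7, 24, 0, 0])

```text
time_s: 23.95
position: [0.4454, -0.2908, 0.1623]
eef_rot: [0.999, -0.044, -0.001, -0.0]
force: [-0.4, -0.1, -1.5]
grip_width: 0.388
finger_force: 30.1
```

Call:
jog_arm(series=[15, -6, 20, 0, 0, 15, -5, 16, 0, 0, 15, -3, 10, 5, 0, 15, -2, 6, 12, 0, 15, 0, 0, 14, 0, 15, 0, 0, 14, 0, 15, 0, 0, 14, 0, 15, 0, 0, 10, 0, 15, 0, 0, 5, 0, 15, 0, 0, 0, 0])

```text
time_s: 24.95
position: [0.4271, -0.338, 0.0884]
eef_rot: [0.999, -0.043, -0.001, -0.0]
force: [0.6, -0.8, -1.7]
grip_width: 0.392
finger_force: 30.1
```

```bash
python3 - <<'E'
from m import *
go(428,-340,49.5)
c=cam("side"); H=cv2.cvtColor(c["frame"],cv2.COLOR_BGR2HSV)
m=((H[...,1]>150)&(H[...,2]>60)).astype(np.uint8)*255
p=comp(m,(215,300,345,420)); 
h=cv2.convexHull(p); P=cv2.approxPolyDP(h,4,True).reshape(-1,2); print(P.tolist(), np.round(ray(c,P,.016)*1000,1)[:,:2].tolist(), rect(c,p,.016))
E
```

```text
pose [ 427.1 -338.    88.4] yaw -4.9 -> tool dx,dy,dz,turn [ 1.   1.9 38.9  0. ]
[[245, 325], [306, 348], [328, 401], [285, 419], [254, 419], [228, 334]] [[407.8, -246.5], [499.8, -333.2], [497.8, -435.8], [419.1, -437.0], [371.0, -418.5], [372.0, -253.1]] [ 435.5 -342.2  129.5  191.    -0.5]
```

Call:
jog_arm(series=[15, 1, 1.5, 8, 0, 15, 0, 0, 10, 0, 15, 0, 0, 8, 0, 15, 0, 0, 6, 0, 15, 0, 0, 3, 0, 15, 0, 0, 2, 0, 15, 0, 0, 1.5, 0, 15, 0, 0, 0, 0, 15, 0, 0, 0, 0, 15, 0, 0, 0, 0])

```text
time_s: 26.0
position: [0.4285, -0.3402, 0.051]
eef_rot: [0.999, -0.043, 0.0, 0.0]
force: [0.2, -0.3, -1.0]
grip_width: 0.391
finger_force: 30.1
```

```bash
python3 - <<'E'
from h import *
go(428,-340,49.5); print(ctrl.state()["force"])
E
```

```text
pose [ 428.5 -340.2   51. ] yaw -4.93 -> tool dx,dy,dz,turn [-0.5 -0.2  1.5  0. ]
[ 0.16415066 -0.34389571 -1.02888369]
```

Call:
jog_arm(series=[15, 0, 0, 1.5, 0, 15, 0, 0, 0.5, 0, 15, 0, 0, 0, 0, 45, 0, 0, 0, 0, 60, 0, 0, 0, 0, 60, 0, 0, 0, 0, 60, 0, 0, -10, 0, 60, 0, 0, -20, 0, 60, 0, 0, -30, 0, 60, 0, 0, -30, 0])

```text
time_s: 27.0
position: [0.4282, -0.3399, 0.1403]
eef_rot: [0.999, -0.043, -0.0, -0.0]
force: [0.2, -0.6, 0.1]
grip_width: 0.703
finger_force: 0.0
```

```bash
python3 - <<'E'
from h import *
go(570,-270,200)
E
```

```text
pose [ 428.2 -339.9  140.3] yaw -4.93 -> tool dx,dy,dz,turn [135.3 -81.9 -59.7   0. ]
```

Call:
jog_arm(series=[62, 2, 0, -18, 0, 62, 8, -5, -18, 0, 62, 14, -8, -14, 0, 62, 18, -11, -8, 0, 62, 20, -12, -2, 0, 62, 20, -12, 0, 0, 62, 18, -12, 0, 0, 62, 16, -10, 0, 0, 62, 12, -8, 0, 0, 62, 6, -4, 0, 0])

```text
time_s: 28.0
position: [0.57, -0.269, 0.199]
eef_rot: [0.999, -0.042, 0.0, -0.0]
force: [0.1, -0.8, 0.6]
grip_width: 0.725
finger_force: 0.0
```

Call:
jog_arm(series=[62, 0, 0, 0, 0, 62, 0, 0, 0, 0, 62, 0, 0, 0, 0, 62, 0, 0, 0, 0, 62, 0, 0, 0, 0, 62, 0, 0, 0, 0, 62, 0, 0, 0, 0, 62, 0, 0, 0, 0, 62, 0, 0, 0, 0, 62, 0, 0, 0, 0])

```text
time_s: 29.0
position: [0.5689, -0.2699, 0.1988]
eef_rot: [0.999, -0.043, 0.0, 0.0]
force: [0.3, 0.5, 0.6]
grip_width: 0.733
finger_force: 0.0
```

```bash
python3 - <<'E'
from m import *
c=cam("wrist"); I=c["frame"]; H=cv2.cvtColor(I,cv2.COLOR_BGR2HSV); cv2.imwrite("pics/w5.png",I); p,a=pose(); print(p.round(1),round(a,2))
q=proj(c,(.6586,-.263,.034))[0].astype(int); print(q,H[q[1],q[0]])
m=((H[...,1]>90)&(H[...,2]>90)).astype(np.uint8)*255
m=cv2.morphologyEx(m,cv2.MORPH_CLOSE,np.ones((5,5)))
n,lab,st,ce=cv2.connectedComponentsWithStats(m); l=lab[q[1],q[0]]; print(st[l])
ct=comp((lab==l).astype(np.uint8)*255,(0,0,560,420)); print("cork",rect(c,ct,.034),rect(c,ct,.004))
P=cv2.approxPolyDP(cv2.convexHull(ct),4,True).reshape(-1,2); print(P.tolist(),np.round(ray(c,P,.034)[:,:2]*1000,1).tolist())
E
```

```text
[ 568.9 -270.   198.8] -4.93
[262  99] [ 21  98 254]
[ 236   29   51  135 5955]
cork [ 657.7 -262.6   39.7  110.6   87.4] [ 658.2 -261.2   43.9  122.3   87.4]
[[280, 29], [286, 159], [248, 163], [236, 32]] [[711.5, -282.6], [604.2, -279.1], [603.5, -243.2], [712.5, -246.2]]
```

Call:
jog_arm(series=[62, 6, -1, 4, 0, 62, 12, -2, 10, 0, 62, 16, -3, 16, 0, 62, 18, -3, 18, 0, 62, 16, -3, 18, 0, 62, 12, -2, 18, 0, 62, 8, -1, 16, 0, 62, 0, 0, 12, 0, 62, 0, 0, 8, 0, 62, 0, 0, 0, -2.3])

```text
time_s: 30.05
position: [0.6566, -0.2627, 0.0773]
eef_rot: [1.0, -0.023, -0.001, -0.0]
force: [0.4, 0.5, 0.1]
grip_width: 0.733
finger_force: 0.0
```

```bash
python3 - <<'E'
from h import *
go(658,-262.6,38,-2.6)
E
```

```text
pose [ 656.6 -262.7   77.3] yaw -2.64 -> tool dx,dy,dz,turn [ 1.3 -0.1 39.3 -0. ]
```

Call:
jog_arm(series=[62, 1, 0, 10, 0, 62, 0, 0, 12, 0, 62, 0, 0, 10, 0, 62, 0, 0, 5, 0, 62, 0, 0, 2, 0, 62, 0, 0, 0, 0, 45, 0, 0, 0, 0, 20, 0, 0, 0, 0, 20, 0, 0, 0, 0, 20, 0, 0, 0, 0], force=30)

```text
time_s: 31.05
position: [0.6593, -0.2628, 0.0405]
eef_rot: [1.0, -0.023, 0.001, 0.0]
force: [-0.6, 0.3, 4.4]
grip_width: 0.462
finger_force: 32.0
```

Call:
jog_arm(series=[20, 0, 0, 0, 0, 20, 0, 0, 0, 0, 20, 0, 0, -4, 0, 20, 0, 0, -10, 0, 20, 0, 0, -18, 0, 20, 0, 0, -22, 0, 20, 0, 0, -22, 0, 20, 0, 0, -18, 0, 20, 0, 0, -10, 0, 20, 0, 0, -4, 0])

```text
time_s: 32.05
position: [0.6593, -0.2628, 0.1492]
eef_rot: [1.0, -0.023, 0.001, 0.0]
force: [0.8, 0.1, -0.7]
grip_width: 0.462
finger_force: 31.6
```

```bash
python3 - <<'E'
from m import *
go(551,-45,60,-4.6)
# insert pose from saved w4 picture (taken at 466,-44.3,198.3): camera relative pose is rigid; corners picked there
c=cam("wrist"); p,a=pose(); p=p/1000
th=np.radians(a); T=lambda a:np.array([[np.cos(a),np.sin(a),0],[np.sin(a),-np.cos(a),0],[0,0,-1]])
o=-c["R"].T@c["t"]; rel=T(th).T@(o-p); Rc=c["R"]@T(th)
a4=np.radians(-4.93); p4=np.array([.466,-.0443,.1983]); c["R"]=Rc@T(a4).T; c["t"]=-c["R"]@(p4+T(a4)@rel)
P=ray(c,[(163,28.5),(380.5,26.5),(370.5,171.5),(178.5,173)],.011)[:,:2]*1000
print(P.round(1).tolist(),P.mean(0).round(1),"angles",np.degrees(np.arctan2(P[1]-P[2],1)).round(1)[:0])
for i,j in((3,0),(2,1)): d=P[j]-P[i]; print("x-edge",round(np.hypot(*d),1),np.degrees(np.arctan2(d[1],d[0])).round(2))
for i,j in((1,0),(2,3)): d=P[j]-P[i]; print("y-edge",round(np.hypot(*d),1),np.degrees(np.arctan2(-d[0],d[1])).round(2))
I=cv2.imread("pics/w4.png"); H=cv2.cvtColor(I,cv2.COLOR_BGR2HSV); m=(H[...,2]<60).astype(np.uint8)*255
k=comp(m,(150,15,395,182)); print(rect(c,k,.011))
E
```

```text
pose [ 659.3 -262.8  149.2] yaw -2.64 -> tool dx,dy,dz,turn [-118.2 -212.6   89.2    2. ]
[[623.4, 46.2], [608.2, -146.9], [477.4, -139.6], [493.0, 57.5]] [550.5 -45.7] angles []
x-edge 130.9 -4.98
x-edge 131.0 -3.18
y-edge 193.6 -4.48
y-edge 197.7 -4.5
[551.  -44.8 130.7 193.5  -4.5]
```

Call:
jog_arm(series=[20, -4, -8, 0, 0, 20, -9, -16, 0, 0, 20, -14, -24, 0, 0, 20, -16, -29, 0, 0, 20, -17, -31, 0, 0, 20, -17, -31, 0, 0, 20, -15, -28, 0, 0, 20, -12, -22, 0, 0, 20, -8, -14, 0, 0, 20, -5, -8, 0, 0])

```text
time_s: 33.1
position: [0.5506, -0.0449, 0.1473]
eef_rot: [1.0, -0.022, -0.001, -0.0]
force: [0.0, 0.6, 0.0]
grip_width: 0.461
finger_force: 31.6
```

Call:
jog_arm(series=[20, 0, 0, 4, 1.9, 20, 0, 0, 10, 0, 20, 0, 0, 14, 0, 20, 0, 0, 16, 0, 20, 0, 0, 14, 0, 20, 0, 0, 10, 0, 20, 0, 0, 6, 0, 20, 0, 0, 2, 0, 20, 0, 0, 0, 0, 20, 0, 0, 0, 0])

```text
time_s: 34.1
position: [0.552, -0.0465, 0.0722]
eef_rot: [0.999, -0.04, 0.0, 0.0]
force: [-1.3, 0.1, -0.5]
grip_width: 0.455
finger_force: 31.6
```

```bash
python3 - <<'E'
from m import *
go(551.8,-46,43.5,-4.5)
c=cam("wrist"); cv2.imwrite("pics/w6.png",c["frame"]); H=cv2.cvtColor(c["frame"],cv2.COLOR_BGR2HSV)
m=((H[...,1]>70)&(H[...,2]>70)).astype(np.uint8)*255
p,a=pose(); q=proj(c,[p[0]/1e3+.03,p[1]/1e3,(p[2]-7)/1e3])[0].astype(int)
n,lab,st,ce=cv2.connectedComponentsWithStats(m); l=lab[q[1],q[0]]; print(q,st[l]); 
ct=comp((lab==l).astype(np.uint8)*255,(0,0,560,420)); zt=(p[2]-40.5+34)/1e3
print("cork visible part",np.round([ray(c,ct,zt)[:,:2].min(0)*1e3,ray(c,ct,zt)[:,:2].max(0)*1e3],1))
E
```

```text
pose [552.  -46.5  72.2] yaw -4.53 -> tool dx,dy,dz,turn [-0.3 -0.5 28.7 -0. ]
[275 232] [274 229   4   5  11]
cork visible part [[582.2 -47.1]
 [584.2 -45.8]]
```

Call:
jog_arm(series=[20, 0, -0.5, 8, 0, 20, 0, 0, 8, 0, 20, 0, 0, 5, 0, 20, 0, 0, 3, 0, 20, 0, 0, 2, 0, 20, 0, 0, 1, 0, 20, 0, 0, 0, 0, 20, 0, 0, 0, 0, 20, 0, 0, 0, 0, 20, 0, 0, 0, 0])

```text
time_s: 35.15
position: [0.5518, -0.046, 0.045]
eef_rot: [0.999, -0.04, 0.0, 0.0]
force: [0.4, 0.8, -0.1]
grip_width: 0.462
finger_force: 31.6
```

```bash
python3 - <<'E'
from h import *
go(551.8,-46,43.5); print(ctrl.state()["force"])
E
```

```text
pose [551.8 -46.   45. ] yaw -4.53 -> tool dx,dy,dz,turn [-0.  -0.   1.5  0. ]
[ 0.43267538  0.78991665 -0.14282801]
```

Call:
jog_arm(series=[20, 0, 0, 1, 0, 20, 0, 0, 0.7, 0, 20, 0, 0, 0, 0, 48, 0, 0, 0, 0, 62, 0, 0, 0, 0, 62, 0, 0, 0, 0, 62, 0, 0, -12, 0, 62, -10, 0, -24, 0, 62, -20, 0, -36, 0, 62, -24, 0, -36, 0])

```text
time_s: 36.15
position: [0.4975, -0.0416, 0.1526]
eef_rot: [0.999, -0.04, 0.0, -0.0]
force: [-0.7, -0.3, -0.2]
grip_width: 0.727
finger_force: 0.0
```

Call:
jog_arm(series=[62, -20, 0, -30, 0, 62, -10, 0, -14, 0, 62, 0, 0, 0, 0, 62, 0, 0, 0, 0, 62, 0, 0, 0, 0, 62, 0, 0, 0, 0, 62, 0, 0, 0, 0, 62, 0, 0, 0, 0, 62, 0, 0, 0, 0, 62, 0, 0, 0, 0])

```text
time_s: 37.15
position: [0.468, -0.0393, 0.195]
eef_rot: [0.999, -0.04, -0.0, 0.0]
force: [0.2, 0.4, -0.4]
grip_width: 0.727
finger_force: 0.0
```

```bash
python3 - <<'E'
from m import *
c=cam("wrist"); cv2.imwrite("pics/w7.png",c["frame"]); H=cv2.cvtColor(c["frame"],cv2.COLOR_BGR2HSV); print(pose())
m=((H[...,1]>80)&(H[...,2]>80)).astype(np.uint8)*255; m=cv2.morphologyEx(m,cv2.MORPH_CLOSE,np.ones((5,5)))
q=proj(c,(.55,-.046,.037))[0].astype(int); n,lab,st,ce=cv2.connectedComponentsWithStats(m); l=lab[q[1],q[0]]; print(q,st[l])
ct=comp((lab==l).astype(np.uint8)*255,(0,0,560,420)); print("cork@.037",rect(c,ct,.037))
k=comp((H[...,2]<60).astype(np.uint8)*255,(100,0,460,240)); print("ins",rect(c,k,.011))
# jar and grinder on the tray, seen from the two fixed cameras
for n,g in (("scene",0),("side",0)):
    d=cam(n); cv2.imwrite(f"pics/{n}3.png",d["frame"]); h=cv2.cvtColor(d["frame"],cv2.COLOR_BGR2HSV)
    x,y=proj(d,(.4615,.3025,.095))[0].astype(int); b=(x-22,y-25,x+22,y+25)
    mm=((h[...,1]>110)&(h[...,2]>60)).astype(np.uint8)*255; t=comp(mm,b); X,Y,W,Hh=cv2.boundingRect(t); print(n,"pred top",proj(d,[(.4615,.3025,.102),(.466,.400,.127)]).round(1).tolist(),"cap box",X,Y,W,Hh)
E
```

```text
(array([468.0016292 , -39.35307421, 195.02917451]), np.float64(-4.530897379261483))
[279 106] [ 254   35   49  136 6274]
cork@.037 [550.  -44.4  40.1 110.6  85.6]
ins [550.4 -44.7 130.8 193.1  -4.5]
scene pred top [[409.6, 240.9], [442.9, 258.2]] cap box 399 234 22 24
side pred top [[200.5, 127.1], [192.5, 99.5]] cap box 191 123 18 20
```

The cork lies flat and centred in the bay: (550,-44) against the insert's (550.4,-44.7), same heading. Fetching the jar.

Call:
jog_arm(series=[68, -1, -10, 0, 0, 68, -2, -24, 0, 0, 68, -4, -38, 0, 0, 68, -4, -42, 0, 0, 68, -4, -42, 0, 0, 68, -4, -42, 0, 0, 68, -4, -42, 0, 0, 68, -4, -38, 0, 0, 68, -3, -32, 0, 0, 68, -3, -20, 0, 0])

```text
time_s: 38.3
position: [0.46, 0.2961, 0.1952]
eef_rot: [0.999, -0.038, -0.0, -0.001]
force: [-0.3, 0.8, 0.0]
grip_width: 0.798
finger_force: 0.0
```

Call:
jog_arm(series=[68, -1, -9, 0, 0, 68, 0, 0, 0, 0, 68, 0, 0, 0, 0, 68, 0, 0, 0, 0, 68, 0, 0, 6, 0, 68, 0, 0, 10, 0, 68, 0, 0, 10, 0, 68, 0, 0, 10, 0, 68, 0, 0, 4, 0, 68, 0, 0, 0, 0])

```text
time_s: 39.3
position: [0.4604, 0.301, 0.1541]
eef_rot: [0.999, -0.039, -0.001, 0.001]
force: [-0.3, -0.4, 0.8]
grip_width: 0.8
finger_force: 0.0
```

```bash
python3 - <<'E'
from m import *
go(461,302,98)
c=cam("wrist"); H=cv2.cvtColor(c["frame"],cv2.COLOR_BGR2HSV); q=proj(c,(.461,.302,.102))[0].astype(int); print("pred",q)
m=((H[...,1]>80)&(H[...,2]>70)).astype(np.uint8)*255; t=comp(m,(q[0]-50,max(q[1]-55,0),q[0]+50,min(q[1]+50,420))); print(cv2.boundingRect(t),cv2.contourArea(t))
X,Y,W,Hh=cv2.boundingRect(t); print(ray(c,[(X+W/2,Y+Hh-W/2)],.102)*1000)
E
```

```text
pose [460.4 301.  154.1] yaw -4.52 -> tool dx,dy,dz,turn [ 0.5 -1.1 56.1  0. ]
pred [278 246]
(245, 201, 73, 80) 4438.5
[[462.42786492 300.00894751 102.        ]]
```

Call:
jog_arm(series=[68, 0.5, 0, 8, 0, 68, 0, 0, 12, 0, 68, 0, 0, 14, 0, 68, 0, 0, 12, 0, 68, 0, 0, 6, 0, 68, 0, 0, 3, 0, 68, 0, 0, 0, 0, 55, 0, 0, 0, 0, 20, 0, 0, 0, 0, 20, 0, 0, 0, 0], force=40)

```text
time_s: 40.35
position: [0.4618, 0.3013, 0.1007]
eef_rot: [0.999, -0.04, 0.0, -0.0]
force: [-0.8, -0.4, 5.1]
grip_width: 0.539
finger_force: 40.5
```

Call:
jog_arm(series=[20, 0, 0, 0, 0, 20, 0, 0, 0, 0, 20, 0, 0, 0, 0, 20, 0, 0, -4, 0, 20, 0, 0, -10, 0, 20, 0, 0, -16, 0, 20, 0, 0, -20, 0, 20, 0, 0, -20, 0, 20, 0, 0, -15, 0, 20, 0, 0, -5, 0])

```text
time_s: 41.35
position: [0.4619, 0.3019, 0.1922]
eef_rot: [0.999, -0.04, 0.001, -0.001]
force: [0.6, 0.2, -0.7]
grip_width: 0.537
finger_force: 41.1
```

```bash
python3 - <<'E'
from h import *
go(546,-107,99); print(ctrl.state()["force"])
E
```

```text
pose [461.9 301.9 192.2] yaw -4.53 -> tool dx,dy,dz,turn [116.1 401.   93.2   0. ]
[ 0.61499172  0.19759351 -0.70628124]
```

Call:
jog_arm(series=[20, 2, 6, 0, 0, 20, 4, 14, 0, 0, 20, 6, 20, 0, 0, 20, 8, 26, 0, 0, 20, 8, 27, 0, 0, 20, 8, 27, 0, 0, 20, 8, 27, 0, 0, 20, 8, 27, 0, 0, 20, 8, 27, 0, 0, 20, 8, 27, 0, 0])

```text
time_s: 42.35
position: [0.5104, 0.0658, 0.1891]
eef_rot: [0.999, -0.04, -0.001, 0.0]
force: [-0.5, -0.1, -1.5]
grip_width: 0.538
finger_force: 41.1
```

Call:
jog_arm(series=[20, 8, 27, 0, 0, 20, 8, 27, 0, 0, 20, 8, 27, 0, 0, 20, 7, 26, 0, 0, 20, 6, 22, 0, 0, 20, 5, 18, 0, 0, 20, 4, 12, 0, 0, 20, 2, 8, 0, 0, 20, 1, 4, 0, 0, 20, 0, 0, 0, 0])

```text
time_s: 43.35
position: [0.5463, -0.1058, 0.1899]
eef_rot: [0.999, -0.04, -0.0, -0.0]
force: [0.0, 0.8, -2.2]
grip_width: 0.541
finger_force: 41.1
```

```bash
python3 - <<'E'
from h import *
go(546.5,-107,101); print(ctrl.state()["force"])
E
```

```text
pose [ 546.3 -105.8  189.9] yaw -4.54 -> tool dx,dy,dz,turn [ 0.3  1.1 88.9  0. ]
[ 0.03826854  0.79365927 -2.22561206]
```

Call:
jog_arm(series=[20, 0, 1, 8, 0, 20, 0, 0, 14, 0, 20, 0, 0, 16, 0, 20, 0, 0, 16, 0, 20, 0, 0, 14, 0, 20, 0, 0, 10, 0, 20, 0, 0, 5, 0, 20, 0, 0, 3, 0, 20, 0, 0, 2, 0, 20, 0, 0, 0, 0])

```text
time_s: 44.35
position: [0.5466, -0.1067, 0.1023]
eef_rot: [0.999, -0.04, 0.0, 0.0]
force: [-0.2, -0.2, -0.6]
grip_width: 0.536
finger_force: 41.1
```

```bash
python3 - <<'E'
from h import *
go(546.5,-107,100.5); print(ctrl.state()["force"])
E
```

```text
pose [ 546.6 -106.7  102.3] yaw -4.53 -> tool dx,dy,dz,turn [-0.1  0.3  1.8  0. ]
[-0.20767146 -0.1879355  -0.57219675]
```

Call:
jog_arm(series=[20, 0, 0, 1, 0, 20, 0, 0, 0.5, 0, 20, 0, 0, 0, 0, 55, 0, 0, 0, 0, 65, 0, 0, 0, 0, 65, 0, 0, 0, 0, 65, 0, 0, -10, 0, 65, 0, 0, -25, 0, 65, 0, 0, -35, 0, 65, 0, 0, -25, 0])

```text
time_s: 45.35
position: [0.5469, -0.1067, 0.1983]
eef_rot: [0.999, -0.039, 0.001, 0.0]
force: [0.2, -0.8, -0.7]
grip_width: 0.762
finger_force: 0.0
```

```bash
python3 - <<'E'
from m import *
go(465.5,398.8,200)
c=cam("side"); h=cv2.cvtColor(c["frame"],cv2.COLOR_BGR2HSV); q=proj(c,(.5465,-.107,.102))[0].astype(int)
t=comp(((h[...,1]>110)&(h[...,2]>70)).astype(np.uint8)*255,(q[0]-18,q[1]-12,q[0]+18,q[1]+25)); print(q,cv2.boundingRect(t))
E
```

```text
pose [ 546.9 -106.7  198.3] yaw -4.52 -> tool dx,dy,dz,turn [-121.  -497.5   -1.7    0. ]
[285 225] (267, 216, 36, 29)
```

Call:
jog_arm(series=[68, -3, -10, 0, 0, 68, -5, -22, 0, 0, 68, -8, -30, 0, 0, 68, -8, -32, 0, 0, 68, -8, -32, 0, 0, 68, -8, -32, 0, 0, 68, -8, -32, 0, 0, 68, -8, -32, 0, 0, 68, -8, -32, 0, 0, 68, -8, -32, 0, 0])

```text
time_s: 46.4
position: [0.4957, 0.1857, 0.1949]
eef_rot: [0.999, -0.039, -0.001, 0.0]
force: [0.7, -0.5, -1.1]
grip_width: 0.797
finger_force: 0.0
```

Call:
jog_arm(series=[68, -8, -32, 0, 0, 68, -8, -32, 0, 0, 68, -7, -32, 0, 0, 68, -7, -30, 0, 0, 68, -6, -26, 0, 0, 68, -5, -22, 0, 0, 68, -4, -16, 0, 0, 68, -3, -12, 0, 0, 68, -1, -6, 0, 0, 68, 0, -1, 0, 0])

```text
time_s: 47.4
position: [0.4648, 0.3964, 0.1954]
eef_rot: [0.999, -0.039, -0.0, 0.0]
force: [0.2, -0.1, 0.4]
grip_width: 0.798
finger_force: 0.0
```

```bash
python3 - <<'E'
from h import *
go(465.5,398.9,101)
c=cam("wrist"); cv2.imwrite("pics/w8.png",c["frame"]); q=proj(c,[(.4655,.3989,.127),(.4655,.3989,.112),(.4655,.3989,.007)]); print(q.round(0).tolist())
g=cv2.cvtColor(c["frame"],cv2.COLOR_BGR2GRAY); x,y=q[1].astype(int)
for dy in (0,6): print(g[y+dy,x-60:x+61:4].tolist())
E
```

```text
pose [464.8 396.4 195.4] yaw -4.52 -> tool dx,dy,dz,turn [ 0.5 -2.5 94.4  0. ]
[[276.0, 236.0], [276.0, 227.0], [277.0, 189.0]]
[76, 138, 139, 139, 128, 236, 203, 233, 148, 165, 168, 172, 179, 82, 76, 75, 93, 119, 118, 117, 115, 110, 210, 236, 236, 236, 236, 236, 236, 236, 237]
[76, 138, 139, 138, 122, 236, 148, 233, 164, 177, 178, 168, 168, 73, 91, 89, 90, 95, 116, 112, 111, 111, 218, 235, 235, 236, 236, 237, 237, 237, 238]
```

Call:
jog_arm(series=[68, 0.5, -2, 6, 0, 68, 0, 0, 14, 0, 68, 0, 0, 18, 0, 68, 0, 0, 18, 0, 68, 0, 0, 16, 0, 68, 0, 0, 12, 0, 68, 0, 0, 7, 0, 68, 0, 0, 3, 0, 68, 0, 0, 0, 0, 68, 0, 0, 0, 0])

```text
time_s: 48.45
position: [0.4658, 0.3985, 0.1022]
eef_rot: [0.999, -0.04, 0.0, -0.0]
force: [-0.4, 0.1, -0.7]
grip_width: 0.793
finger_force: 0.0
```

Call:
jog_arm(series=[50, 0, 0, 0, 0, 20, 0, 0, 0, 0, 20, 0, 0, 0, 0, 20, 0, 0, 0, 0, 20, 0, 0, 0, 0, 20, 0, 0, -4, 0, 20, 0, 0, -10, 0, 20, 0, 0, -18, 0, 20, 0, 0, -24, 0, 20, 0, 0, -24, 0])

```text
time_s: 49.45
position: [0.4653, 0.398, 0.1827]
eef_rot: [0.999, -0.039, -0.0, 0.0]
force: [1.0, 0.7, -1.6]
grip_width: 0.479
finger_force: 40.8
```

```bash
python3 - <<'E'
from h import *
go(555,17,102); print(ctrl.state()["force"])
E
```

```text
pose [465.3 398.  182.7] yaw -4.52 -> tool dx,dy,dz,turn [119.5 372.7  80.7   0. ]
[ 1.01532343  0.69211746 -1.60575156]
```

Call:
jog_arm(series=[20, 2, 6, -4, 0, 20, 4, 14, 0, 0, 20, 6, 20, 0, 0, 20, 8, 25, 0, 0, 20, 8, 25, 0, 0, 20, 8, 25, 0, 0, 20, 8, 25, 0, 0, 20, 8, 25, 0, 0, 20, 8, 25, 0, 0, 20, 8, 25, 0, 0])

```text
time_s: 50.45
position: [0.5155, 0.1754, 0.184]
eef_rot: [0.999, -0.04, -0.001, 0.001]
force: [0.7, -0.8, -2.5]
grip_width: 0.477
finger_force: 40.8
```

Call:
jog_arm(series=[20, 8, 25, 0, 0, 20, 8, 25, 0, 0, 20, 8, 25, 0, 0, 20, 8, 24, 0, 0, 20, 7, 20, 0, 0, 20, 5, 16, 0, 0, 20, 4, 12, 0, 0, 20, 2, 7, 0, 0, 20, 1, 4, 0, 0, 20, 0, 0, 0, 0])

```text
time_s: 51.45
position: [0.5545, 0.0168, 0.1853]
eef_rot: [0.999, -0.04, -0.0, 0.0]
force: [0.0, -0.2, -1.8]
grip_width: 0.484
finger_force: 40.9
```

```bash
python3 - <<'E'
from h import *
go(555,17,103); print(ctrl.state()["force"])
E
```

```text
pose [554.5  16.8 185.3] yaw -4.54 -> tool dx,dy,dz,turn [ 0.5 -0.3 82.3  0. ]
[ 0.01405116 -0.17658751 -1.78468153]
```

Call:
jog_arm(series=[20, 0, 0, 8, 0, 20, 0, 0, 14, 0, 20, 0, 0, 15, 0, 20, 0, 0, 14, 0, 20, 0, 0, 12, 0, 20, 0, 0, 9, 0, 20, 0, 0, 5, 0, 20, 0, 0, 3, 0, 20, 0, 0, 1.5, 0, 20, 0, 0, 0, 0])

```text
time_s: 52.45
position: [0.5549, 0.017, 0.1043]
eef_rot: [0.999, -0.04, 0.0, -0.0]
force: [0.2, 0.1, -3.1]
grip_width: 0.48
finger_force: 40.9
```

```bash
python3 - <<'E'
from h import *
go(555,17,102.2); print(ctrl.state()["force"])
E
```

```text
pose [554.9  17.  104.3] yaw -4.53 -> tool dx,dy,dz,turn [ 0.1 -0.   2.1  0. ]
[ 0.18130611  0.09670906 -3.09932637]
```

Call:
jog_arm(series=[20, 0, 0, 1, 0, 20, 0, 0, 0.8, 0, 20, 0, 0, 0, 0, 50, 0, 0, 0, 0, 65, 0, 0, 0, 0, 65, 0, 0, 0, 0, 65, 0, 0, -10, 0, 65, 0, 0, -25, 0, 65, 0, 0, -35, 0, 65, 0, 0, -35, 0])

```text
time_s: 53.45
position: [0.5544, 0.017, 0.2091]
eef_rot: [0.999, -0.039, -0.0, -0.0]
force: [0.7, 0.9, -0.1]
grip_width: 0.763
finger_force: 0.0
```

Call:
jog_arm(series=[85, -10, 5, -10, 0, 85, -15, 8, -10, 0, 85, -15, 10, -10, 0, 85, -15, 12, -10, 0, 85, -15, 12, 0, 0, 85, -15, 10, 0, 0, 85, -10, 6, 0, 0, 85, -5, 2, 0, 0, 85, 0, 0, 0, 0, 85, 0, 0, 0, 0])

```text
time_s: 54.45
position: [0.4504, -0.0395, 0.2474]
eef_rot: [0.999, -0.039, 0.0, -0.0]
force: [-0.3, -0.6, 1.3]
grip_width: 0.994
finger_force: 0.0
```

```bash
python3 - <<'E'
from h import *
a=cam("wrist")["frame"]; s=cam("scene")["frame"]; d=cam("side")["frame"]
I=np.zeros((600,800,3),np.uint8); I[:300,:400]=cv2.resize(a,(400,300)); I[:300,400:]=cv2.resize(s,(400,300))
I[300:,:400]=cv2.resize(s[130:250,180:340],(400,300)); I[300:,400:]=cv2.resize(d[160:400,220:420][:,:],(400,300))
cv2.imwrite("pics/final.png",I); print(pose(),ctrl.state()["time_s"])
E
```

```text
(array([450.40064255, -39.48501114, 247.22840444]), np.float64(-4.488555973260914)) 54.6
```

View pics/final.png

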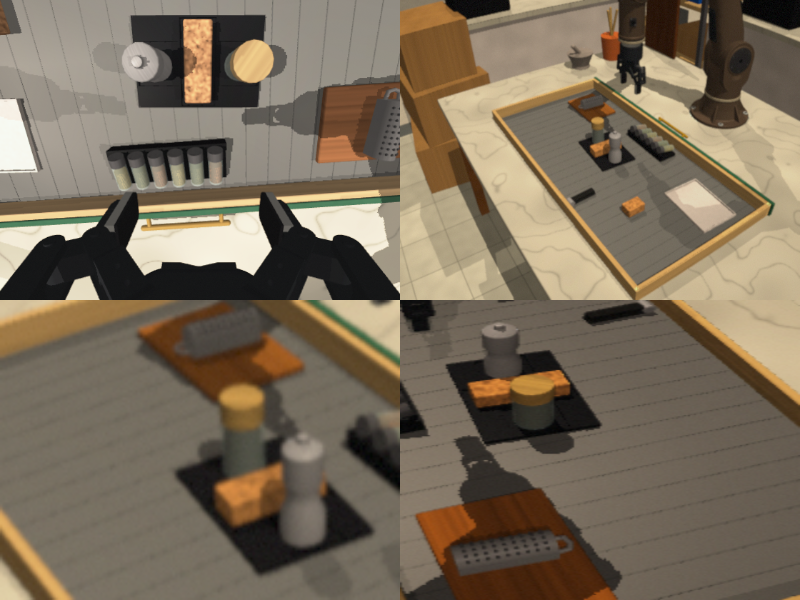

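The final view shows everything in place. The grinder (140,62) and jar (253,62) stand in their cells with the cork (198,60) flat between them. The grater is flat on the board (512,552 in the side panel), the tray is empty and the bystanders have not moved. Handing in.

```bash
python3 -c "
from bench import ctrl
print(ctrl.finish_job())"
```

```text
the job is handed in; nothing more can be done
None
```

The job is done and handed in at about 55 s: the grater lies flat on the board, the long cork fills the bay, the grinder and jar stand upright in their own cells, and the vial rack, lid clamp and short cork are where they were.

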